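# Close the stone-chip pots and clip the spirit level away

### The arm

A 6-joint arm with a two-finger parallel gripper is mounted at the origin on a cart in front of the work surface, level with it; the furniture and walls round the work are solid. World frame = base frame: x ahead of the robot, y to its left, z up, the work surface at z = 0. Lengths are in mm, angles in rad, forces in N, time in s.
With the tool pointing down it reaches from about 350 to 875 mm from the base axis. Payload 4.2 kg.
Tool frame: the origin (TCP) lies between the finger pads; the fingertips stand 17 mm ahead of it and the grasp point (between the pads) lies 2 mm behind it; z points along the fingers, y is the line along which they close (so a half turn about z gives the same grasp; the last joint's range is limited). The gripper opens to 85 mm and grips with 20 to 120 N. Pads are 22 mm wide; open, the fingers measure 114 mm over their backs; the gripper's body (76 mm by 85 mm) begins 54 mm behind the grasp point. The pads swing forward as they close: fully open they stand 13 mm farther back than shut.
Start: joints at [-0.995, 0.385, 0.008, 0, -1.194, -0.259], TCP at [194.72, -593.872, 248.312] pointing down, gripper open.
Joint ranges: [-3.14, 3.14], [-1.21, 2.06], [-1.07, 1.41], [-3.16, 2.05], [-2.99, -0.16], [-3.1, 3.1]. Speed limits (rad/s): [2.79, 2.79, 3.14, 3.14, 3.14, 3.14].

### API

Orientations are given as a unit quaternion [x, y, z, w].
In Python, from bench import arm, optics, order gives the robot as it stands (arm), with the cameras (optics) and the job (order).
- The arm moves only by the tool jog_arm, called after ">>>" as name(argument=value, ...) on one line, values as JSON. Schema: {"type":"object","properties":{"ticks":{"type":"array","items":{"type":"number"},"minItems":6,"maxItems":60},"finger_gap":{"type":"number"},"only":{"type":"string"},"quiet":{"type":"boolean"},"lines":{"type":"string"}},"required":["ticks"],"additionalProperties":false}. ticks is one flat list of numbers that holds 1 to 10 rows one after another, with no inner brackets; each row has 6 numbers: dx, dy, dz in a scale on which 1.0 is 750 mm, then a rotation vector rx, ry, rz in parts of the range, where 1.0 means 2 rad; each row is the pose to reach, as a shift and turn from the pose commanded when the call began, along the tool's axes at that moment; what a row does not reach only later rows make up. A row lasts 1/10 s, in which the tool goes at most 50 mm and 0.15 rad, less where a joint would pass 70% of its speed; a pose out of reach is approached as far as the arm can. finger_gap is the finger opening in mm, set as the call begins (left out keeps the last). The fingers move at their own pace and stop on an object; the grip force is fixed at half the most. Time passes only in rows, so rows that do not move let the fingers close. The tool returns the time, the measured TCP pose, the force, the opening and the grip force at its end. only (a regular expression) keeps the lines of the reply that match it, lines (a string "A,B") keeps lines A to B, and quiet returns only ok. No shift or turn number may pass 1 either way. Input that does not fit is refused with a message, and nothing moves.
- arm.read_state(): the state, without advancing time (a new reading comes with each control period).
- optics.get_image(name): name is "side" or "top" or "wrist"; returns the picture (420x560x3 uint8, blue, green, red); there is no depth.
- optics.get_calibration(name): a dict with "K" (3x3 intrinsics, pixels), "rvec" (rotation vector, rad) and "tvec" (3), from world to camera coordinates, as OpenCV has them. Camera axes: x right, y down, z forward; pixel columns grow to the right and rows downward; lengths in mm; the calibration is good to about 2 mm. A picture is of the moment at which its call begins: read the wrist's pose just before it. get_calibration takes no time and is no camera call; for the wrist camera it gives the pose at the moment of the call.
- order.job_done(): hands the job in; it is judged then, once.
The state is a dict: "clock": time; "joints": joint angles; "joint_vel": joint speeds; "joint_efforts": joint torques, N m; "position": TCP position; "ee_rot": TCP orientation; "contact_force": force on the tool from outside, world axes, zero at the start; "wrist_torque": the same for the moment, N m; "gripper_width": finger opening in mm; "grasp_force": force on a finger pad.
Only numpy, scipy, OpenCV 4.12 (cv2) and the standard library are available. Lean on these libraries where they do the work, as an engineer would, in place of code of your own. Each camera call takes 0.05 s, during which the arm holds its last target. There are 200 camera calls.

### The job

Pack up the casting bench: put every loose lid lying on the table onto a pot of stone chips that has none and press it down until it snaps home and sits level, and press home as well the lid that was only laid on its pot and still stands proud. Push the small spirit level, right way up as it lies, down between the spring jaws of its holder until it rests on the bottom. There may be fewer lids than pots, so a pot may stay open; leave the gravel jar, the tint bottle and the dark jar where they are.

Things in the scene. Friction and masses are not known exactly. Their poses are not given: they have to be found in the camera images.
- rack: plywood board 210 x 210 x 12 mm, fixed to the table, carrying four white round pots of stone chips, filled to the rim, in a square of 110 mm pitch (pot centres 55 mm from the middle in x and y). Origin at the centre of the board's underside, on the table. Pot rims stand 62 mm above the table.
- pot1 (a point): centre of the rim (top) of pot 1, z up; neck 70 mm across, tapering to 64 mm in the top 4 mm. Four sprung catches on the neck hold a lid that is only laid on, its underside about 9 mm below the rim. About 10 N down on the knob pushes it past them; it snaps home, the cap resting on the rim, lid origin 20 mm below this point, knob top 24 mm above it.
- pot2 (a point): centre of the rim (top) of pot 2, z up; neck 70 mm across, tapering to 64 mm in the top 4 mm. Four sprung catches on the neck hold a lid that is only laid on, its underside about 9 mm below the rim. About 10 N down on the knob pushes it past them; it snaps home, the cap resting on the rim, lid origin 20 mm below this point, knob top 24 mm above it.
- pot3 (a point): centre of the rim (top) of pot 3, z up; neck 70 mm across, tapering to 64 mm in the top 4 mm. Four sprung catches on the neck hold a lid that is only laid on, its underside about 9 mm below the rim. About 10 N down on the knob pushes it past them; it snaps home, the cap resting on the rim, lid origin 20 mm below this point, knob top 24 mm above it.
- pot4 (a point): centre of the rim (top) of pot 4, z up; neck 70 mm across, tapering to 64 mm in the top 4 mm. Four sprung catches on the neck hold a lid that is only laid on, its underside about 9 mm below the rim. About 10 N down on the knob pushes it past them; it snaps home, the cap resting on the rim, lid origin 20 mm below this point, knob top 24 mm above it.
- lid1: grey plastic press-on lid, 85 mm across, 60 g: a cap 24 mm high (skirt 20 mm deep inside) with a round grip knob 30 mm across and 20 mm high on top. Origin at the centre of the underside, z towards the knob, which runs from z = 24 to 44 mm. All lids are alike and fit every pot. Starts skirt down on the table, or is absent.
- lid2: grey plastic press-on lid, 85 mm across, 60 g: a cap 24 mm high (skirt 20 mm deep inside) with a round grip knob 30 mm across and 20 mm high on top. Origin at the centre of the underside, z towards the knob, which runs from z = 24 to 44 mm. All lids are alike and fit every pot. Starts skirt down on the table, or is absent.
- lid3: grey plastic press-on lid, 85 mm across, 60 g: a cap 24 mm high (skirt 20 mm deep inside) with a round grip knob 30 mm across and 20 mm high on top. Origin at the centre of the underside, z towards the knob, which runs from z = 24 to 44 mm. All lids are alike and fit every pot. Starts skirt down on the table, or is absent.
- lid4: grey plastic press-on lid, 85 mm across, 60 g: a cap 24 mm high (skirt 20 mm deep inside) with a round grip knob 30 mm across and 20 mm high on top. Origin at the centre of the underside, z towards the knob, which runs from z = 24 to 44 mm. All lids are alike and fit every pot. Starts laid on a pot, not pressed down (11 mm proud).
- mini_level: small spirit level, a straight bar 150 mm long (its y), 16 mm thick (its x), 30 mm high (its z), 90 g; starts standing on its narrow long edge on the table. Origin at the middle of the underside; the middle plane of its thickness lies 2 mm to +x of the origin.
- holder: spring-jaw holder fixed to the table: aluminium base 70 x 140 x 10 mm with two dark steel blocks 26 mm wide at y = +50 and -50 mm, tops 22 mm above the table; on each stands a pair of steel jaws, 20 mm wide along y, facing each other across x. The 80 mm between the pairs is free for fingers down to the base. Origin at the centre of the underside.
- saddle (a point): middle of the holder, level with the block tops, where the spirit level's underside rests at last. The level must lie along this y (either way round); the jaws open along x, centred on the yz plane, faces 12.5 mm apart at rest, flaring from 17 mm above this point to a mouth 25 mm wide 33 mm above it; they spring apart when the level is pushed down with 10 to 20 N.
- jar_gravel: squat grey jar with a light lid, 58 mm across, 75 mm high, at the back of the table; leave alone. Origin at the centre of its underside.
- tint_3: white bottle with a blue cap, 46 mm across, 74 mm high, at the back of the table; leave alone. Origin at the centre of its underside.
- jar_dark: slim dark jar with a black lid, 35 mm across, 78 mm high, at the right; leave alone. Origin at the centre of its underside.

How it is judged (in metres and radians):
At the end, for the whole second after the job is handed in: every lid present is on a pot: within 5 mm of its axis, underside 17.5 mm or more below the rim (home: 20 mm), level within 0.04 rad; the spirit level is in the holder: underside within 3 mm of the block tops, within 5 mm across, 20 mm along and 0.06 rad; all at rest (((horizontal distance between lid1 and pot1 below 0.005 m and z of lid1 in the frame of pot1 below -0.0175 m) or (horizontal distance between lid1 and pot2 below 0.005 m and z of lid1 in the frame of pot2 below -0.0175 m) or (horizontal distance between lid1 and pot3 below 0.005 m and z of lid1 in the frame of pot3 below -0.0175 m) or (horizontal distance between lid1 and pot4 below 0.005 m and z of lid1 in the frame of pot4 below -0.0175 m)) and angle between each of lid1, lid2, lid3, lid4's own z axis and vertical below 0.04 rad and linear speed of each of lid1, lid2, lid3, lid4, mini_level below 0.02 m/s and ((horizontal distance between lid2 and pot1 below 0.005 m and z of lid2 in the frame of pot1 below -0.0175 m) or (horizontal distance between lid2 and pot2 below 0.005 m and z of lid2 in the frame of pot2 below -0.0175 m) or (horizontal distance between lid2 and pot3 below 0.005 m and z of lid2 in the frame of pot3 below -0.0175 m) or (horizontal distance between lid2 and pot4 below 0.005 m and z of lid2 in the frame of pot4 below -0.0175 m)) and ((horizontal distance between lid3 and pot1 below 0.005 m and z of lid3 in the frame of pot1 below -0.0175 m) or (horizontal distance between lid3 and pot2 below 0.005 m and z of lid3 in the frame of pot2 below -0.0175 m) or (horizontal distance between lid3 and pot3 below 0.005 m and z of lid3 in the frame of pot3 below -0.0175 m) or (horizontal distance between lid3 and pot4 below 0.005 m and z of lid3 in the frame of pot4 below -0.0175 m)) and ((horizontal distance between lid4 and pot1 below 0.005 m and z of lid4 in the frame of pot1 below -0.0175 m) or (horizontal distance between lid4 and pot2 below 0.005 m and z of lid4 in the frame of pot2 below -0.0175 m) or (horizontal distance between lid4 and pot3 below 0.005 m and z of lid4 in the frame of pot3 below -0.0175 m) or (horizontal distance between lid4 and pot4 below 0.005 m and z of lid4 in the frame of pot4 below -0.0175 m)) and z of mini_level in the frame of saddle below 0.003 m and x of mini_level in the frame of saddle between -0.005 and 0.005 m and y of mini_level in the frame of saddle between -0.02 and 0.02 m and angle between the y axis of mini_level and the y axis of saddle, either way round below 0.06 rad and angle between mini_level's own z axis and vertical below 0.06 rad); the robot touches nothing.
It fails at once if the gravel jar is moved by more than 30 mm (distance of jar_gravel from where it was at the start of the episode above 0.03 m).
It fails at once if the tint bottle is moved by more than 30 mm (distance of tint_3 from where it was at the start of the episode above 0.03 m).
It fails at once if the dark jar is moved by more than 30 mm (distance of jar_dark from where it was at the start of the episode above 0.03 m).
Of lid1, lid2, lid3 only 2 to 3 are there at a start; the rules pass over those that are not, and their reading is None.
At some moment in a run one of lid1, lid2, lid3 may be knocked a few centimetres aside while the robot is not near it.
It also fails if it takes over 210 s, if anything falls off the work surface, if the arm or the gripper's body presses on something with over 40 N, if the wrist force passes 120 N, or if a joint passes its speed limit or range.

## Working session

There is one attempt and no reset: what is moved stays moved. The work goes in short steps, Python scripts to look and compute and a tool call to move; the robot and the scene stay as the last step left them, time stands still between calls to the robot, and variables do not carry over. Pictures are saved under pics/ and viewed, at most 14 in all, crops included, and the job is handed in when it is done.

```bash
ls; mkdir -p pics; python3 - <<'E'
from bench import arm, optics, order
import cv2
for n in("top","side"):
    cv2.imwrite(f"pics/{n}0.png",optics.get_image(n)); c=optics.get_calibration(n); print(n,c)
s=arm.read_state();print(s)
E
```

```text
bench.py
pics
top {'K': array([[499.79917821,   0.        , 280.84168882],
       [  0.        , 499.79917821, 203.40996929],
       [  0.        ,   0.        ,   1.        ]]), 'rvec': array([ 2.20149261, -2.13579177,  0.1454183 ]), 'tvec': array([-105.60244911,  611.3212017 , 1667.54342863])}
side {'K': array([[472.44406605,   0.        , 288.94580516],
       [  0.        , 472.44406605, 209.53914461],
       [  0.        ,   0.        ,   1.        ]]), 'rvec': array([ 0.25243885, -2.70505977,  1.36131917]), 'tvec': array([ 578.77345302,  148.60877497, 1038.54096385])}
{'clock': 0.1, 'joints': array([-9.95413450e-01,  3.85501932e-01,  6.78416362e-03, -4.31724429e-04,
       -1.19400811e+00, -2.58593716e-01]), 'joint_vel': array([ 0.00110656, -0.0030372 ,  0.00326849,  0.00115511,  0.00010801,
       -0.00069222]), 'joint_efforts': array([-3.34991546e-04, -3.93320274e+01,  1.88929886e+01,  4.19795126e+00,
       -2.59934561e-03,  1.30553147e-05]), 'position': array([ 194.56458122, -593.43982455,  247.32646462]), 'ee_rot': array([-1.57654390e-01,  9.87493859e-01,  9.63367531e-04, -2.07291386e-04]), 'contact_force': array([-0.09032563,  0.41722204, -0.9208099 ]), 'wrist_torque': array([1.25973271e-02, 1.69367428e-02, 9.83313815e-05]), 'grasp_force': 0.0, 'gripper_width': 85.36806090358509}
```

View pics/top0.png

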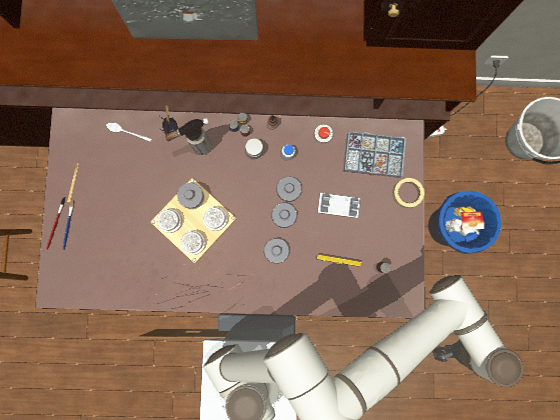

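View pics/side0.png

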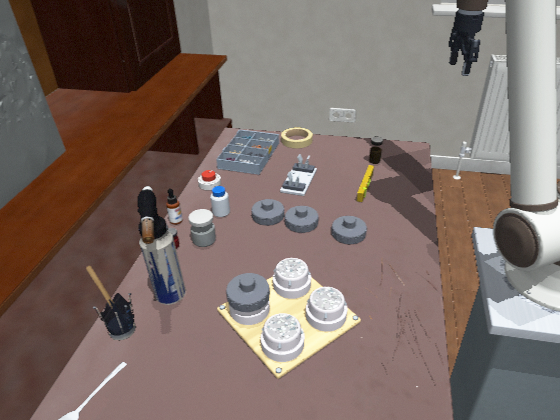

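The top view shows three loose lids at (289,188), (284,214) and (277,251). The laid-on lid is at (190,194), and the open pots are at (214,217), (169,219) and (193,242). The level is at (339,260), the holder at (340,205) and the dark jar at (384,267). In the side view the same lids are at (267,211), (301,218) and (349,229), with lid4 at (248,295), the level at (366,183) and the holder at (299,178).

```bash
cat > h.py <<'E'
from bench import arm, optics, order
import cv2, numpy as np
from scipy.spatial.transform import Rotation as R
def P(c): 
    r=cv2.Rodrigues(c["rvec"])[0]; return r,np.array(c["tvec"]).ravel(),c["K"]
def ray(c,uv):
    r,t,K=P(c); d=r.T@np.linalg.inv(K)@np.array([uv[0],uv[1],1.]); return -r.T@t,d
def plane(c,uv,z):
    o,d=ray(c,uv); return o+d*(z-o[2])/d[2]
def tri(obs):
    "least squares point of rays [(c,uv),..] -> point, worst miss mm"
    A=np.zeros((3,3));b=np.zeros(3);L=[]
    for c,uv in obs:
        o,d=ray(c,uv);d=d/np.linalg.norm(d);M=np.eye(3)-np.outer(d,d);A+=M;b+=M@o;L.append((o,M))
    p=np.linalg.solve(A,b); return p,max(np.linalg.norm(M@(p-o)) for o,M in L)
def proj(c,p): return cv2.projectPoints(np.array([p],float),c["rvec"],c["tvec"],c["K"],None)[0].ravel()
def snap(n,name):
    c=optics.get_calibration(n); im=optics.get_image(n); cv2.imwrite(f"pics/{name}.png",im); np.save(f"pics/{name}.npy",c,allow_pickle=True); return c,im
def load(name): return np.load(f"pics/{name}.npy",allow_pickle=True).item(),cv2.imread(f"pics/{name}.png")
def local(p):
    "world point -> tool axes from measured TCP"
    s=arm.read_state(); return R.from_quat(s["ee_rot"]).inv().apply(np.array(p)-s["position"])
E
python3 - <<'E'
from h import *
t=optics.get_calibration("top");s=optics.get_calibration("side")
pairs=dict(A=((289,187),(267,206)),B=((284,213),(301,212)),C=((277,250),(349,222)),L4=((190,194),(248,284)),
 p1=((214,217),(292,267)),p2=((193,242),(326,296)),p3=((169,219),(283,324)),lev=((339,259.5),(366,180)),hold=((340,205),(299,178)),dark=((384,265),(376,143)),tint=((289,149),(220,190)),grav=((253,147),(201,216)))
for k,(a,b) in pairs.items():
    p,m=tri([(t,a),(s,b)]); print(k,p.round(),round(m,1))
for a in((317,255),(361,264)): print(plane(t,a,30).round())
im=cv2.imread("pics/top0.png");print(im[187,281],im[250,269],im[259,339],im[230,330])
c=optics.get_calibration("wrist");print(c, local(P(c)[0].T@-P(c)[1]))
E
```

```bash
python3 - <<'E'
from h import *
c=optics.get_calibration("wrist");s=arm.read_state();T=R.from_quat(s["ee_rot"])
print("cam axes in tool",T.inv().apply(P(c)[0]).round(2))
print("tool axes",T.as_matrix().T.round(3))
print("to target",local((490,-290,330)))
E
```

```text
cam axes in tool [[-0.    1.   -0.  ]
 [-0.95 -0.   -0.32]
 [-0.32  0.    0.95]]
tool axes [[-0.95  -0.311  0.   ]
 [-0.311  0.95   0.002]
 [-0.001  0.002 -1.   ]]
to target [-375.22142933  196.52975152  -82.32656303]
```

The manual's scale: shifts go in shares of 750 mm and turns go in shares of 2 rad. Converting my numbers, -375 mm is -0.5, -340 mm is -0.4533, -1.08 rad is -0.54.

>>> jog_arm(ticks=[-0.0667, 0.0333, -0.0267, 0, 0, -0.05, -0.12, 0.0667, -0.0533, 0, 0, -0.125, -0.1733, 0.0933, -0.08, 0, 0, -0.2, -0.2267, 0.1267, -0.1067, 0, 0, -0.25, -0.2867, 0.1533, -0.1067, 0, 0, -0.325, -0.3467, 0.1867, -0.1067, 0, 0, -0.4, -0.4, 0.2133, -0.1067, 0, 0, -0.45, -0.4533, 0.24, -0.1067, 0, 0, -0.525, -0.5, 0.2627, -0.1067, 0, 0, -0.54, -0.5, 0.2627, -0.1067, 0, 0, -0.54], finger_gap=85)

```text
clock: 1.1
position: [492.4, -286.6, 327.2]
ee_rot: [-0.645, 0.764, 0.001, -0.0]
contact_force: [0.5, -0.4, -0.6]
gripper_width: 84.9
grasp_force: 0.0
```

>>> jog_arm(ticks=[0, 0, 0, 0, 0, 0, 0, 0, 0, 0, 0, 0, 0, 0, 0, 0, 0, 0])

```text
clock: 1.4
position: [488.9, -290.7, 328.3]
ee_rot: [-0.642, 0.766, 0.0, -0.0]
contact_force: [0.0, 0.3, -0.0]
gripper_width: 85.5
grasp_force: 0.0
```

```bash
python3 - <<'E'
from h import *
c,im=snap("wrist","w1")
print(local((600,-270,200)), local((600,-100,250)))
for p in((428,-291,30),(618,-293,22)):print(proj(c,p))
E
```

```text
[ -39.80995404 -105.76829198  128.39204011] [-207.18985036  -76.03401605   78.39360869]
[325.59871401 158.23644664]
[200.72854305 177.94215943]
```

View pics/w1.png

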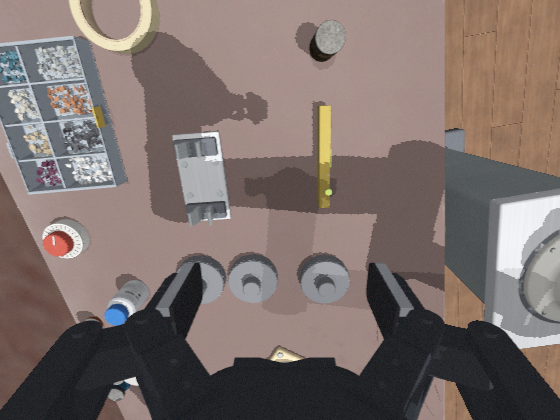

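The wrist view shows the level at (324,156), nearly along the tool x axis. The holder is at (201,177), turned about 9° from it. The lids are at (200,284), (253,280) and (325,278). Next I look from directly above the holder, then from above the level.

```bash
python3 - <<'E'
from h import *
print(local((632,-212,200)),local((442,-210,150)))
E
```

```text
[-102.51295078 -127.1302722   128.39280171] [-71.24887867  60.2908856  178.39147569]
```

Converted, 128 mm is 0.1707, -127 mm is -0.1693.

>>> jog_arm(ticks=[-0.04, -0.0467, 0.04, 0, 0, 0, -0.08, -0.0933, 0.08, 0, 0, 0, -0.1133, -0.1333, 0.12, 0, 0, 0, -0.136, -0.1693, 0.1707, 0, 0, 0, -0.136, -0.1693, 0.1707, 0, 0, 0, -0.136, -0.1693, 0.1707, 0, 0, 0, -0.136, -0.1693, 0.1707, 0, 0, 0, -0.136, -0.1693, 0.1707, 0, 0, 0, -0.136, -0.1693, 0.1707, 0, 0, 0])

```text
clock: 2.35
position: [632.2, -212.3, 202.7]
ee_rot: [-0.643, 0.766, -0.001, 0.001]
contact_force: [0.1, -0.1, -0.2]
gripper_width: 85.0
grasp_force: 0.0
```

```bash
python3 - <<'E'
from h import *
snap("wrist","w2")
E
```

>>> jog_arm(ticks=[0.0133, 0.06, 0.0133, 0, 0, 0, 0.02, 0.12, 0.0267, 0, 0, 0, 0.0307, 0.1867, 0.04, 0, 0, 0, 0.0413, 0.2493, 0.0667, 0, 0, 0, 0.0413, 0.2493, 0.0667, 0, 0, 0, 0.0413, 0.2493, 0.0667, 0, 0, 0, 0.0413, 0.2493, 0.0667, 0, 0, 0, 0.0413, 0.2493, 0.0667, 0, 0, 0])

```text
clock: 3.2
position: [444.9, -209.8, 151.4]
ee_rot: [-0.643, 0.766, -0.001, 0.001]
contact_force: [-0.0, 0.2, -0.2]
gripper_width: 84.9
grasp_force: 0.0
```

```bash
python3 - <<'E'
from h import *
snap("wrist","w3")
a=np.hstack([cv2.imread(f"pics/w{i}.png")[:330,100:500] for i in(2,3)]);cv2.imwrite("pics/w23.png",a);print(a.shape)
E
```

```text
(330, 800, 3)
```

View pics/w23.png

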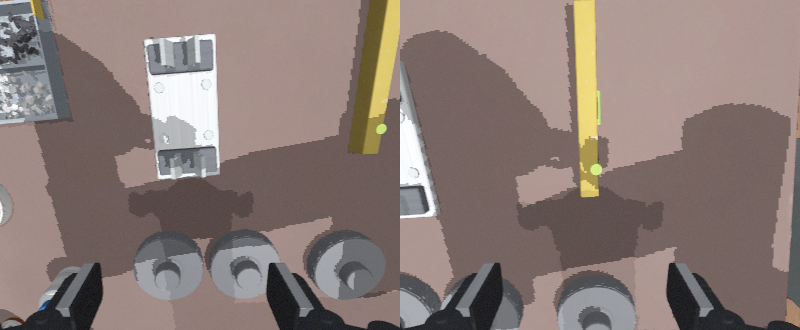

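The holder in w2 spans roughly (245,35) to (319,181) in full-image pixels, with a jaw pair at each end. The level in w3 runs straight up the image at column 289, with its near end at row 196.

```bash
python3 - <<'E'
from h import *
c1,i1=load("w1");c3,i3=load("w3");c2,i2=load("w2")
def mask(im):
    h=cv2.cvtColor(im,cv2.COLOR_BGR2HSV); m=cv2.inRange(h,(20,90,60),(36,255,255))
    n,l,s,_=cv2.connectedComponentsWithStats(m); 
    k=[j for j in range(1,n) if s[j,4]>300]; print([(s[j].tolist()) for j in k]); return l,k,s
l,k,s=mask(i3)
j=max(k,key=lambda j:s[j,4]); m=l==j
pts=[]
for r in range(5,200,12):
    x=np.where(m[r])[0]
    if len(x): a=plane(c3,(x[0],r),30);b=plane(c3,(x[-1]+1,r),30);print(r,x[0],x[-1],a.round(1)[:2],b.round(1)[:2],np.linalg.norm(a-b).round(1))
l,k,s=mask(i1);
for j in k:
    m=(l==j).astype(np.uint8); q=cv2.minAreaRect(cv2.findNonZero(m)); print(q, [plane(c1,p,30).round(1).tolist() for p in cv2.boxPoints(q)])
cv2.imwrite("pics/w2c.png",cv2.resize(i2[20:200,230:340],None,fx=3.3,fy=3.3,interpolation=cv2.INTER_CUBIC))
E
```

```text
[[273, 0, 27, 198, 3925]]
5 273 294 [ 427.5 -361.8] [ 411.7 -359.1] 16.0
17 274 294 [ 428.1 -354.3] [ 412.9 -351.6] 15.4
29 274 295 [ 429.6 -346.7] [ 413.5 -343.9] 16.4
41 275 295 [ 430.3 -338.8] [ 414.7 -336.1] 15.8
53 275 295 [ 431.8 -330.9] [ 416.  -328.1] 16.0
65 275 295 [ 433.3 -322.7] [ 417.4 -319.9] 16.2
77 276 295 [ 434.1 -314.2] [ 418.7 -311.5] 15.6
89 276 296 [ 435.7 -305.7] [ 419.3 -302.8] 16.6
101 277 296 [ 436.5 -296.8] [ 420.8 -294. ] 16.0
113 277 297 [ 438.2 -287.8] [ 421.4 -284.8] 17.0
125 278 297 [ 439.1 -278.4] [ 422.9 -275.6] 16.4
137 278 294 [ 440.8 -268.9] [ 426.9 -266.5] 14.1
149 279 297 [ 441.8 -259.1] [ 426.  -256.3] 16.0
161 279 299 [ 443.6 -249.1] [ 425.9 -246. ] 17.9
173 280 293 [ 444.6 -238.7] [ 432.7 -236.6] 12.1
185 280 298 [ 446.5 -228.1] [ 430.1 -225.2] 16.7
197 283 284 [ 445.8 -216.8] [ 444.1 -216.5] 1.8
[[317, 105, 15, 103, 1278]]
((324.1999816894531, 156.00267028808594), (13.732112884521484, 102.12425994873047), 0.7638984322547913) [[451.4, -218.6, 30.0], [428.7, -366.0, 30.0], [410.1, -362.4, 30.0], [430.6, -214.6, 30.0]]
```

View pics/w2c.png

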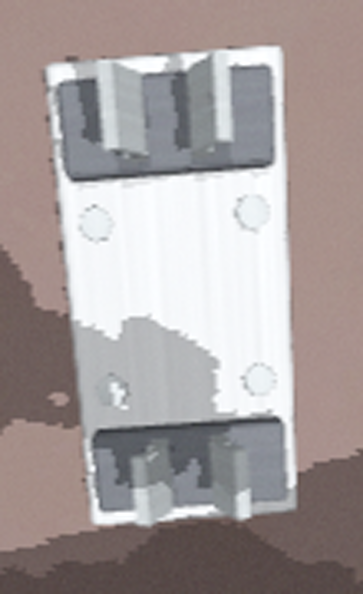

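The crop shows the holder base corners, in crop pixels, at (47,66), (281,46), (297,510) and (92,524). Four bolts sit at (96,222), (252,212), (259,380) and (113,391), and the jaw pairs are symmetric on the blocks.

```bash
python3 - <<'E'
from h import *
c1,i1=load("w1");c3,i3=load("w3");c2,i2=load("w2")
print("level end",tri([(c1,(324.6,207.5)),(c3,(289.5,197))]))
f=lambda p:(p[0]/3.3+230-.35,p[1]/3.3+20-.35)
C=np.array([plane(c2,f(p),10) for p in((47,66),(281,46),(297,510),(92,524))]);B=np.array([plane(c2,f(p),11) for p in((96,222),(252,212),(259,380),(113,391))])
K=np.array([plane(c2,f(p),22) for p in((57,85),(272,67),(275,165),(68,180),(93,432),(284,420),(286,500),(100,510))])
print(C.round(1),C.mean(0));print(np.linalg.norm(C-np.roll(C,-1,0),axis=1))
print(B.round(1),B.mean(0));print(K.round(1))
an=lambda a,b:np.degrees(np.arctan2(*(a-b)[1::-1]))
print("axis",an(C[2],C[1]),an(C[3],C[0]),an(C[1],C[0])+90,an(C[2],C[3])+90,an(B[2],B[1]),an(B[3],B[0]))
# two view check of the corners (w1 px)
h1=cv2.resize(i1[125:232,165:238],None,fx=5,fy=5,interpolation=cv2.INTER_CUBIC);cv2.imwrite("pics/w1c.png",h1)
E
```

```text
level end (array([ 439.90604624, -217.53888324,   35.36607117]), np.float64(0.06762835366863787))
[[ 646.8 -361.2   10. ]
 [ 578.5 -354.3   10. ]
 [ 592.6 -216.7   10. ]
 [ 661.9 -224.    10. ]] [ 619.93649644 -289.05361692   10.        ]
[ 68.67091526 138.28417158  69.6550258  138.01514943]
[[ 641.2 -317.    11. ]
 [ 593.6 -311.4   11. ]
 [ 599.  -261.5   11. ]
 [ 646.  -266.3   11. ]] [ 619.93821712 -289.06493115   11.        ]
[[ 643.9 -353.5   22. ]
 [ 583.2 -347.3   22. ]
 [ 586.  -322.2   22. ]
 [ 646.1 -328.8   22. ]
 [ 653.8 -255.9   22. ]
 [ 593.7 -249.1   22. ]
 [ 596.6 -223.5   22. ]
 [ 656.7 -230.8   22. ]]
axis 84.11990679385883 83.7114423779893 264.19034286401967 263.96517444702465 83.89423866279202 84.50358806887456
```

View pics/w1c.png

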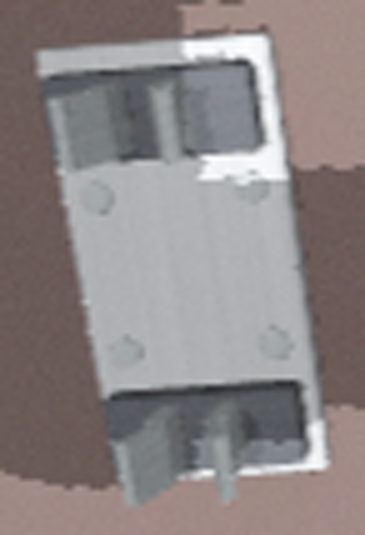

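The w1 crop shows the same four bolts at (97,197), (254,189), (277,342) and (125,352), which I use as a height check. Then I work out the grasp moves.

```bash
python3 - <<'E'
from h import *
c1,_=load("w1");c2,_=load("w2")
g=lambda p:(p[0]/5+165-.4,p[1]/5+125-.4);f=lambda p:(p[0]/3.3+230-.35,p[1]/3.3+20-.35)
for a,b in zip(((97,197),(254,189),(277,342),(125,352)),((96,222),(252,212),(259,380),(113,391))):
    p,m=tri([(c1,g(a)),(c2,f(b))]);print(p.round(1),m.round(1))
print("pre",local((429.5,-290.4,80)),local((429.5,-290.4,21)))
E
```

```text
[ 641.  -316.9   11.3] 0.2
[ 593.3 -311.    10.7] 0.5
[ 598.8 -261.2    8.3] 0.0
[ 646.2 -266.8   11.1] 0.5
pre [82.12495254  1.15215675 71.02974458] [ 82.12765213   1.29048333 130.02958236]
```

Converted, 130 mm is 0.1733, 118 mm is 0.1573, -0.036 rad is -0.018.

>>> jog_arm(ticks=[0.0533, 0.0013, 0.0467, 0, 0, -0.018, 0.1093, 0.0013, 0.0933, 0, 0, -0.018, 0.1093, 0.0013, 0.0933, 0, 0, -0.018, 0.1093, 0.0013, 0.1333, 0, 0, -0.018, 0.1093, 0.0013, 0.1573, 0, 0, -0.018, 0.1093, 0.0013, 0.1733, 0, 0, -0.018, 0.1093, 0.0013, 0.1733, 0, 0, -0.018, 0.1093, 0.0013, 0.1733, 0, 0, -0.018], finger_gap=45)

```text
clock: 4.05
position: [428.7, -290.2, 20.8]
ee_rot: [-0.657, 0.754, -0.001, 0.0]
contact_force: [0.8, -0.5, -0.8]
gripper_width: 44.9
grasp_force: 0.0
```

>>> jog_arm(ticks=[0, 0, 0, 0, 0, 0, 0, 0, 0, 0, 0, 0, 0, 0, 0, 0, 0, 0], finger_gap=0)

```text
clock: 4.35
position: [428.7, -290.3, 21.5]
ee_rot: [-0.657, 0.754, -0.001, 0.001]
contact_force: [0.4, 1.8, 4.8]
gripper_width: 14.7
grasp_force: 59.2
```

>>> jog_arm(ticks=[0, 0, 0, 0, 0, 0, 0, 0, 0, 0, 0, 0, 0, 0, -0.0533, 0, 0, 0, 0, 0, -0.1067, 0, 0, 0, 0, 0, -0.1067, 0, 0, 0, 0, 0, -0.1067, 0, 0, 0])

```text
clock: 4.95
position: [427.8, -290.1, 101.2]
ee_rot: [-0.656, 0.754, -0.001, 0.001]
contact_force: [-0.4, -0.4, -1.2]
gripper_width: 14.9
grasp_force: 58.8
```

```bash
python3 - <<'E'
from h import *
snap("wrist","w4")
s=arm.read_state();print(s["joints"].round(2),[local((620,-289,z)) for z in (120,90,43)],s["position"])
E
```

```text
[-0.28  0.37 -0.45 -0.   -0.76  0.14] [array([ -27.45567487, -191.04211146,  -20.08621362]), array([ -27.43595847, -191.05938008,    9.91377493]), array([ -27.40506946, -191.08643426,   56.91375699])] [ 426.9870984  -289.7790373   100.00571761]
```

View pics/w4.png

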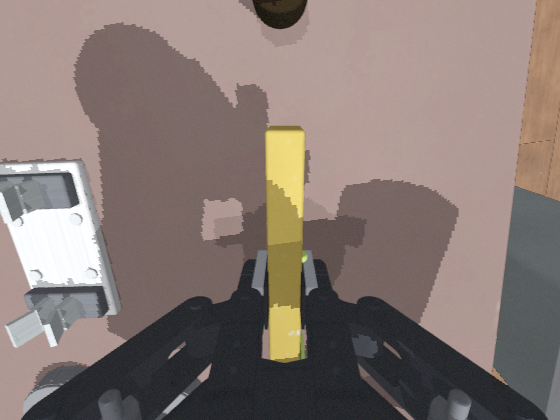

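The level is held upright, centred at column 285 and aligned with the tool. The next move takes it over the holder.

Converted, -191 mm is -0.2547, -170 mm is -0.2267, -0.034 rad is -0.017.

>>> jog_arm(ticks=[-0.0093, -0.06, -0.0267, 0, 0, 0, -0.0187, -0.12, -0.0267, 0, 0, 0, -0.0267, -0.18, -0.0267, 0, 0, -0.017, -0.0347, -0.2267, -0.0267, 0, 0, -0.017, -0.036, -0.2547, -0.0267, 0, 0, -0.017, -0.036, -0.2547, -0.0267, 0, 0, -0.017, -0.036, -0.2547, -0.0067, 0, 0, -0.017, -0.036, -0.2547, 0.016, 0, 0, -0.017, -0.036, -0.2547, 0.016, 0, 0, -0.017, -0.036, -0.2547, 0.016, 0, 0, -0.017])

```text
clock: 6.0
position: [619.1, -289.7, 87.0]
ee_rot: [-0.669, 0.743, 0.001, -0.001]
contact_force: [0.7, 0.5, -0.9]
gripper_width: 15.1
grasp_force: 59.0
```

```bash
python3 - <<'E'
from h import *
snap("wrist","w5");cv2.imwrite("pics/w5c.png",cv2.imread("pics/w5.png")[60:400,120:450])
s=arm.read_state();print(local((620,-289,43)),s["position"],2*np.degrees(np.arctan2(s["ee_rot"][1],s["ee_rot"][0])))
E
```

```text
[-8.61759384e-01  2.34901593e-02  4.51565207e+01] [ 619.9702306  -289.85630811   88.15662069] 264.03033203389697
```

View pics/w5c.png

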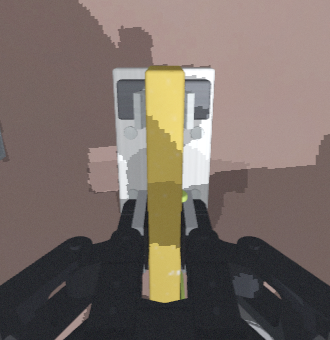

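The level sits centred over the holder, with the jaws symmetric at columns 139 and 190 and the level at 165. I press it down.

Converted, 28 mm is 0.0373, 20 mm is 0.0267.

>>> jog_arm(ticks=[0, 0, 0.0133, 0, 0, 0, 0, 0, 0.0267, 0, 0, 0, 0, 0, 0.0373, 0, 0, 0, 0, 0, 0.0373, 0, 0, 0, 0, 0, 0.0373, 0, 0, 0])

```text
clock: 6.55
position: [619.8, -289.8, 59.3]
ee_rot: [-0.669, 0.743, 0.001, -0.001]
contact_force: [-1.1, -1.2, -3.2]
gripper_width: 15.0
grasp_force: 58.8
```

>>> jog_arm(ticks=[0, 0, 0.0067, 0, 0, 0, 0, 0, 0.0133, 0, 0, 0, 0, 0, 0.0187, 0, 0, 0, 0, 0, 0.0227, 0, 0, 0, 0, 0, 0.0227, 0, 0, 0, 0, 0, 0.0227, 0, 0, 0])

```text
clock: 7.15
position: [620.5, -289.6, 43.6]
ee_rot: [-0.669, 0.743, 0.0, -0.0]
contact_force: [-3.7, 0.2, 5.6]
gripper_width: 15.0
grasp_force: 60.0
```

Converted, 3 mm is 0.004, 2 mm is 0.0027.

>>> jog_arm(ticks=[0, 0, 0.0013, 0, 0, 0, 0, 0, 0.0027, 0, 0, 0, 0, 0, 0.004, 0, 0, 0, 0, 0, 0.004, 0, 0, 0, 0, 0, 0.004, 0, 0, 0])

```text
clock: 7.65
position: [620.5, -289.6, 43.5]
ee_rot: [-0.67, 0.743, -0.0, -0.0]
contact_force: [-8.7, 3.1, 18.2]
gripper_width: 14.8
grasp_force: 61.7
```

It stopped at TCP z 43.5, which is 22 + 21.5, and the force then rose, so it is seated. I release it, back off, and look at the lids and rack.

>>> jog_arm(ticks=[0, 0, -0.0053, 0, 0, 0, 0, 0, -0.0053, 0, 0, 0, 0, 0, -0.0053, 0, 0, 0], finger_gap=40)

```text
clock: 7.95
position: [621.0, -289.5, 43.6]
ee_rot: [-0.669, 0.743, -0.0, 0.0]
contact_force: [0.5, 0.5, 0.4]
gripper_width: 40.0
grasp_force: 0.0
```

>>> jog_arm(ticks=[0, 0, 0, 0, 0, 0, 0, 0, -0.04, 0, 0, 0, 0, 0, -0.1067, 0, 0, 0, 0, 0, -0.1733, 0, 0, 0, -0.0533, 0.0067, -0.2, 0, 0, 0, -0.12, 0.0133, -0.2, 0, 0, 0, -0.12, 0.0133, -0.2, 0, 0, 0, -0.12, 0.0133, -0.2, 0, 0, 0])

```text
clock: 8.75
position: [620.2, -197.8, 194.2]
ee_rot: [-0.67, 0.742, 0.0, 0.0]
contact_force: [0.4, -0.3, 0.2]
gripper_width: 39.6
grasp_force: 0.0
```

```bash
python3 - <<'E'
from h import *
snap("wrist","w6")
print(local((580,-20,200)),local((570,270,250)),local((530,330,200)))
E
```

```text
[-173.74516724   58.29245641   -6.11814457] [-461.16969993   98.13247644  -56.11725268] [-516.73372987  144.07617018   -6.09910014]
```

View pics/w6.png

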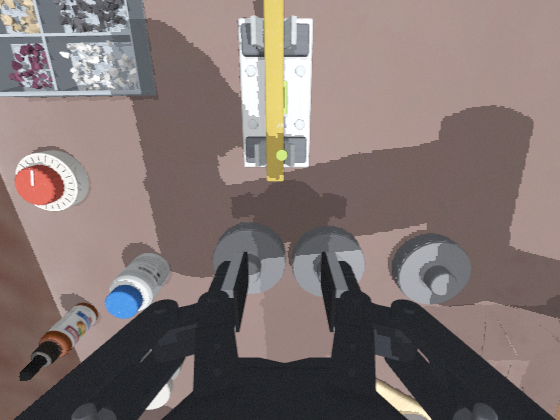

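The level lies centred between both jaw pairs (column 274, near end at row 180). The lids sit at (249,258), (328,262) and (431,268). Next come the lids and then the rack, each from two places.

Converted, -174 mm is -0.232, -140 mm is -0.1867.

>>> jog_arm(ticks=[-0.0667, 0.02, 0, 0, 0, 0, -0.1333, 0.04, 0, 0, 0, 0, -0.1867, 0.0667, 0, 0, 0, 0, -0.232, 0.0773, 0, 0, 0, 0, -0.232, 0.0773, 0, 0, 0, 0, -0.232, 0.0773, 0, 0, 0, 0, -0.232, 0.0773, 0, 0, 0, 0], finger_gap=85)

```text
clock: 9.5
position: [580.6, -21.3, 193.8]
ee_rot: [-0.669, 0.744, 0.0, -0.0]
contact_force: [0.9, 0.3, -0.5]
gripper_width: 84.9
grasp_force: 0.0
```

```bash
python3 - <<'E'
from h import *
snap("wrist","w7")
E
```

>>> jog_arm(ticks=[-0.064, 0.0067, -0.0133, 0, 0, 0, -0.128, 0.0133, -0.0267, 0, 0, 0, -0.192, 0.02, -0.04, 0, 0, 0, -0.256, 0.0267, -0.0533, 0, 0, 0, -0.32, 0.04, -0.0667, 0, 0, 0, -0.3733, 0.0533, -0.0667, 0, 0, 0, -0.3827, 0.0533, -0.0667, 0, 0, 0, -0.3827, 0.0533, -0.0667, 0, 0, 0, -0.3827, 0.0533, -0.0667, 0, 0, 0, -0.3827, 0.0533, -0.0667, 0, 0, 0])

```text
clock: 10.55
position: [570.8, 267.6, 244.1]
ee_rot: [-0.668, 0.744, -0.0, -0.0]
contact_force: [-0.3, -1.0, 0.3]
gripper_width: 85.1
grasp_force: 0.0
```

```bash
python3 - <<'E'
from h import *
snap("wrist","w8")
E
```

>>> jog_arm(ticks=[-0.0333, 0.0267, 0.0333, 0, 0, 0, -0.0733, 0.0613, 0.0667, 0, 0, 0, -0.0733, 0.0613, 0.0667, 0, 0, 0, -0.0733, 0.0613, 0.0667, 0, 0, 0, -0.0733, 0.0613, 0.0667, 0, 0, 0])

```text
clock: 11.1
position: [531.3, 328.4, 195.3]
ee_rot: [-0.669, 0.743, -0.0, 0.001]
contact_force: [0.7, -0.1, -0.1]
gripper_width: 84.9
grasp_force: 0.0
```

```bash
python3 - <<'E'
from h import *
snap("wrist","w9")
a=[cv2.imread(f"pics/w{i}.png") for i in(7,8)]
cv2.imwrite("pics/w78.png",np.hstack([a[0][:340,60:460],a[1][:340,60:460]]))
E
```

```text
(no output)
```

View pics/w78.png

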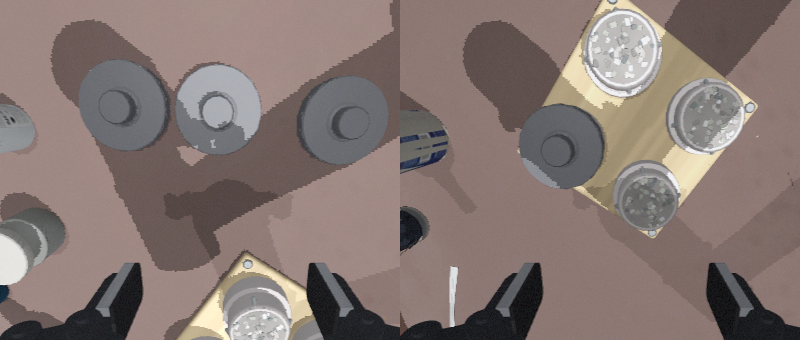

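In w7 the lids are at full-image (184,105), (278,108) and (403,120). In w8 the open pots are at (282,52), (367,116) and (308,195), and lid4 is at (222,147). I fit circles and check the heights across the two views.

```bash
cat > circ.py <<'E'
from h import *
def near(c,im,p,rmm,win=14,tol=0.1):
    "Hough circle near where world point p projects, of world radius rmm"
    u=proj(c,p); zc=(P(c)[0]@np.array(p)+P(c)[1])[2]; r=c["K"][0,0]*rmm/zc; k=4
    x0,y0=[int(max(0,v-r-win-8)) for v in u]; a=im[y0:int(u[1]+r+win+8),x0:int(u[0]+r+win+8)]
    g=cv2.medianBlur(cv2.resize(cv2.cvtColor(a,cv2.COLOR_BGR2GRAY),None,fx=k,fy=k,interpolation=cv2.INTER_CUBIC),5)
    h=cv2.HoughCircles(g,cv2.HOUGH_GRADIENT_ALT,1.5,3,param1=80,param2=0.3,minRadius=int(k*r*(1-tol)),maxRadius=int(k*r*(1+tol)))
    if h is None: return None
    q=[(((x+.5)/k-.5+x0),((y+.5)/k-.5+y0),rr/k/r) for x,y,rr in h.reshape(-1,h.shape[-1])[:,:3]]
    q=[t for t in q if np.hypot(t[0]-u[0],t[1]-u[1])<win]
    return q[:3]
E
python3 - <<'E'
from circ import *
L=dict(A=(671,-114),B=(580,-99),C=(455,-79))
def show(n,ims,xy,z,r):
    for i in ims:
        c,im=load(i); q=near(c,im,(*xy,z),r)
        for t in q or [None]:print(n,i,z,t and np.r_[plane(c,t[:2],z)[:2].round(1),np.round(t,2)])
for n,xy in L.items():
    for i in("w7","w6"):
        show(n,[i],xy,44,15);show(n,[i],xy,24,42.5)
for n,xy in dict(p1=(557,135),p2=(474,201),p3=(546,284)).items():show(n,["w8","w9"],xy,62,32)
show("L4",["w8","w9"],(629,215),97,15);show("L4",["w8","w9"],(629,215),77,42.5)
E
```

```text
A w7 44 [ 670.   -114.3   174.75  106.62    0.99]
A w7 44 [ 664.9  -112.4   180.75  108.12    0.99]
A w7 44 [ 661.1  -112.7   184.88  107.38    0.99]
A w7 24 [ 670.5  -115.5   181.38  105.25    1.01]
A w7 24 [ 661.6  -113.9   190.75  106.      0.98]
A w6 44 None
A w6 24 [ 670.4  -122.4   247.88  256.88    0.99]
B w7 44 [579.2  -99.7  277.12 112.25   0.98]
B w7 44 [ 581.2 -103.2  274.5  108.5    1. ]
B w7 44 [ 577.9  -102.8   278.25  108.5     1.  ]
B w7 24 [ 580.6  -102.5   275.88  109.      1.03]
B w7 24 [578.6  -97.8  278.5  113.88   0.95]
B w6 44 None
B w6 24 [581.9  -96.9  326.38 269.38   0.99]
C w7 44 [461.9  -77.6  407.5  123.25   1.  ]
C w7 44 [455.8  -78.2  414.25 121.75   0.99]
C w7 44 [458.9  -78.9  410.88 121.38   1.01]
C w7 24 [457.6  -79.1  403.75 120.     1.01]
C w6 44 [454.8  -74.8  444.62 286.     0.98]
C w6 44 [465.   -86.5  436.   277.75   0.95]
C w6 24 [463.6  -87.   428.75 267.62   1.01]
C w6 24 [454.1  -72.9  436.25 277.38   0.99]
p1 w8 62 [561.4  134.8  279.75  50.62   1.03]
p1 w8 62 [559.2  137.6  282.38  53.62   1.01]
p1 w8 62 [552.2  139.   289.88  54.38   0.
[... 283 characters left out ...]
12   1.02]
p3 w8 62 [546.   286.6  308.75 200.62   0.98]
p3 w8 62 [554.7  276.   300.12 192.38   0.99]
p3 w8 62 [543.8  275.5  309.88 190.88   1.  ]
p3 w9 62 [546.6  289.1  263.5  160.12   1.01]
p3 w9 62 [539.7  281.8  270.25 151.12   0.99]
p3 w9 62 [541.2  280.3  268.38 149.62   1.01]
L4 w8 97 [628.4  217.7  217.75 151.25   1.01]
L4 w8 97 [629.4  217.5  216.62 151.25   1.  ]
L4 w8 97 [623.9  218.5  222.62 151.62   0.99]
L4 w9 97 [629.   217.5  132.25  81.25   1.  ]
L4 w9 97 [624.2  220.   139.75  84.25   1.01]
L4 w9 97 [626.9  218.7  135.62  82.75   1.01]
L4 w8 77 [628.7  217.2  221.62 147.88   0.99]
L4 w9 77 [626.8  215.9  147.25  80.75   1.01]
L4 w9 77 [631.2  211.2  140.12  74.75   0.94]
```

Lids fit well: A (670.3,-115), B (580,-102.5), C (457.6,-79), with the z=24 and z=44 fits agreeing. The pot circles are ambiguous, so I take a more direct overhead view of the rack.

Converted, -95 mm is -0.1267, 54 mm is 0.072.

>>> jog_arm(ticks=[0.0533, -0.0333, -0.0667, 0, 0, 0, 0.072, -0.0453, -0.1267, 0, 0, 0, 0.072, -0.0453, -0.1267, 0, 0, 0, 0.072, -0.0453, -0.1267, 0, 0, 0, 0.072, -0.0453, -0.1267, 0, 0, 0, 0.072, -0.0453, -0.1267, 0, 0, 0])

```text
clock: 11.75
position: [558.0, 271.4, 287.9]
ee_rot: [-0.669, 0.743, 0.0, -0.001]
contact_force: [-0.1, -0.6, -1.3]
gripper_width: 85.3
grasp_force: 0.0
```

```bash
python3 - <<'E'
from h import *
c,im=snap("wrist","w10")
u=proj(c,(552,210,40)).astype(int);print(u,local((560,275,290)))
y0=max(0,u[1]-130);x0=u[0]-140
cv2.imwrite("pics/w10c.png",cv2.resize(im[y0:u[1]+120,x0:x0+280],None,fx=2.35,fy=2.35,interpolation=cv2.INTER_CUBIC));print(x0,y0)
for q in((629,217),(560,134),(477,203.5),(546,287)): print(proj(c,(*q,62)))
E
```

```text
[283 124] [-3.55173774 -1.67580249 -2.29192953]
143 0
[219.91453684 138.97310054]
[269.22893594  54.58017105]
[348.00113298 112.95804045]
[295.1467274  188.54542758]
```

View pics/w10c.png

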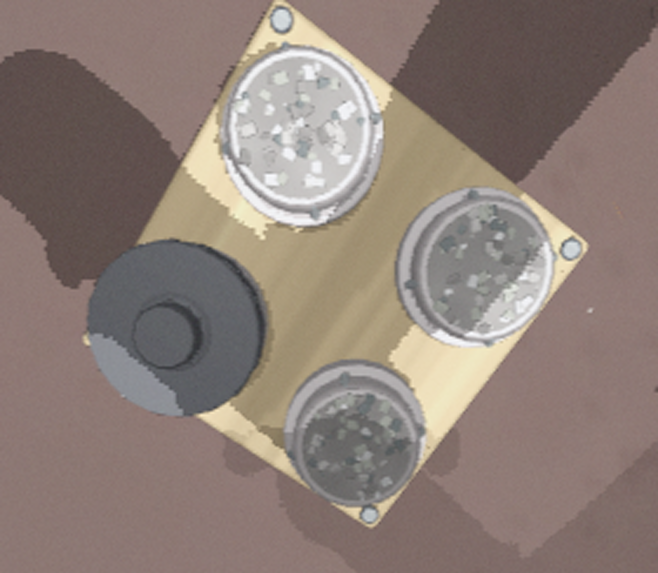

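In the crop the rims are at p1 (300,128), p2 (484,267) and p3 (358,446), and lid4's knob is at (167,335). The board bolts are at (282,19), (571,248) and (370,513).

```bash
python3 - <<'E'
from circ import *
c,im=load("w10");c8,_=load("w8");c9,i9=load("w9")
f=lambda p:((p[0]+.5)/2.35-.5+143,(p[1]+.5)/2.35-.5)
for n,p,r in(("p1",(299.5,128),72.5),("p2",(484,267),68),("p3",(358,446),62)):
    w=plane(c,f(p),62);e=[plane(c,f((p[0]+s*r,p[1])),62) for s in(1,-1)]; print(n,w.round(1),"dia",np.linalg.norm(e[0]-e[1]).round(1),"px",np.round(f(p),1))
print("L4",plane(c,f((167,335)),97).round(1),plane(c,f((173,327)),77).round(1))
b=[plane(c,f(p),13) for p in((282,19),(571,248),(370,513))];k=[plane(c,f(p),12) for p in((279,2),(588,247),(374,526))]
for q in(b,k): q=np.array(q);m=(q[0]+q[2])/2;print("centre",m.round(1),np.linalg.norm(q[0]-q[1]),np.linalg.norm(q[1]-q[2]),"ang",np.degrees(np.arctan2(*(q[0]-q[2])[1::-1])),[(m+(x-m)*77.78/np.linalg.norm(x-m)).round(1)[:2] for x in (q[0],q[1],q[2],2*m-q[1])])
print("L4 tri",tri([(c8,(217,151.2)),(c9,(132.2,81.2)),(c,f((167,335)))]))
print("p2 rim tri",tri([(c9,(335.4,43.1)),(c,f((484,267)))]), tri([(c8,(369.6,116)),(c9,(335.4,43.1)),(c,f((484,267)))]))
E
```

```text
p1 [558.9 133.7  62. ] dia 66.9 px [270.2  54.2]
p2 [476.2 204.   62. ] dia 66.8 px [348.7 113.3]
p3 [546.2 288.2  62. ] dia 66.2 px [295.1 189.5]
L4 [628.3 216.9  97. ] [629.7 215.2  77. ]
centre [552.6 211.4  13. ] 191.6239471898374 191.41971373794982 ang -85.60394027004136 [array([558.6, 133.8]), array([475.1, 205.5]), array([546.7, 289. ]), array([630.2, 217.3])]
centre [552.  212.3  12. ] 204.77706433851336 203.41983726766134 ang -85.39771698112914 [array([558.3, 134.8]), array([474.5, 206.6]), array([545.8, 289.8]), array([629.6, 218. ])]
L4 tri (array([628.71120709, 217.28577457,  97.24481319]), np.float64(0.6247032767365461))
p2 rim tri (array([478.44860968, 203.85629092,  68.29115204]), np.float64(0.8746291877725247)) (array([478.03788735, 203.5176055 ,  65.20209438]), np.float64(1.140705608728096))
```

Everything agrees: p1 (558.7,133.8), p2 (475.7,204.5), p3 (546.3,288.3), lid4 and p4 (629,217.2), and lid4's knob top measures z = 97, which is proud as described. I press lid4 first with closed fingers.

```bash
python3 - <<'E'
from h import *
print(local((629,217.2,130)))
E
```

```text
[ 46.48763247 -76.66956165 157.62629181]
```

Converted, 158 mm is 0.2107, 150 mm is 0.2.

>>> jog_arm(ticks=[0.0267, -0.0467, 0.04, 0, 0, 0, 0.0613, -0.1027, 0.08, 0, 0, 0, 0.0613, -0.1027, 0.1333, 0, 0, 0, 0.0613, -0.1027, 0.1733, 0, 0, 0, 0.0613, -0.1027, 0.2, 0, 0, 0, 0.0613, -0.1027, 0.2107, 0, 0, 0, 0.0613, -0.1027, 0.2107, 0, 0, 0, 0.0613, -0.1027, 0.2107, 0, 0, 0, 0.0613, -0.1027, 0.2107, 0, 0, 0], finger_gap=0)

```text
clock: 12.7
position: [631.1, 218.7, 133.0]
ee_rot: [-0.67, 0.743, -0.0, 0.001]
contact_force: [0.8, 0.4, 1.1]
gripper_width: 0.2
grasp_force: 0.0
```

>>> jog_arm(ticks=[0, 0, 0.0107, 0, 0, 0, 0, 0, 0.0187, 0, 0, 0, 0, 0, 0.024, 0, 0, 0, 0, 0, 0.0293, 0, 0, 0, 0, 0, 0.0333, 0, 0, 0, 0, 0, 0.0333, 0, 0, 0, 0, 0, 0.0333, 0, 0, 0])

```text
clock: 13.4
position: [630.0, 217.9, 105.7]
ee_rot: [-0.669, 0.743, 0.0, -0.001]
contact_force: [-0.5, 1.1, 0.3]
gripper_width: -0.1
grasp_force: 0.0
```

Converted, 3 mm is 0.004, 2 mm is 0.0027.

>>> jog_arm(ticks=[0, 0, 0.0027, 0, 0, 0, 0, 0, 0.004, 0, 0, 0, 0, 0, 0.004, 0, 0, 0])

```text
clock: 13.7
position: [630.3, 218.1, 103.2]
ee_rot: [-0.669, 0.743, 0.0, -0.0]
contact_force: [0.2, -0.3, 0.6]
gripper_width: 0.0
grasp_force: 0.0
```

>>> jog_arm(ticks=[0, 0, 0.0027, 0, 0, 0, 0, 0, 0.004, 0, 0, 0, 0, 0, 0.004, 0, 0, 0])

```text
clock: 14.0
position: [630.4, 218.1, 103.1]
ee_rot: [-0.67, 0.743, -0.0, 0.0]
contact_force: [-4.9, -0.5, 11.3]
gripper_width: 0.1
grasp_force: 5.5
```

It stops at 103 as predicted for home. One firmer press, then back over the loose lids to check them.

Converted, 3 mm is 0.004, 2 mm is 0.0027.

>>> jog_arm(ticks=[0, 0, 0.0027, 0, 0, 0, 0, 0, 0.004, 0, 0, 0, 0, 0, 0.004, 0, 0, 0])

```text
clock: 14.3
position: [630.4, 218.1, 103.0]
ee_rot: [-0.67, 0.742, -0.001, 0.001]
contact_force: [-9.4, -0.9, 21.8]
gripper_width: -0.0
grasp_force: 10.9
```

>>> jog_arm(ticks=[0, 0, -0.0533, 0, 0, 0, 0, 0, -0.1067, 0, 0, 0, 0.064, 0, -0.1333, 0, 0, 0, 0.128, 0.0067, -0.1333, 0, 0, 0, 0.192, 0.0133, -0.1333, 0, 0, 0, 0.256, 0.02, -0.1333, 0, 0, 0, 0.3067, 0.0267, -0.1333, 0, 0, 0, 0.3227, 0.0333, -0.1333, 0, 0, 0, 0.3227, 0.0333, -0.1333, 0, 0, 0, 0.3227, 0.0333, -0.1333, 0, 0, 0], finger_gap=50)

```text
clock: 15.3
position: [580.8, -19.5, 197.4]
ee_rot: [-0.669, 0.743, -0.0, 0.0]
contact_force: [0.5, 0.9, -1.3]
gripper_width: 49.9
grasp_force: 0.0
```

```bash
cat > look.py <<'E'
import sys
from circ import *
n=sys.argv[1];c,im=snap("wrist",n);L=dict(A=(670,-115),B=(580,-102.5),C=(457.6,-79))
for k in sys.argv[2:]:
    for z,r in((44,15),(24,42.5)):
        for t in near(c,im,(*L[k],z),r,20) or []: w=plane(c,t[:2],z);print(k,z,w.round(1)[:2],round(t[2],2),"local",local((w[0],w[1],44)).round(1))
E
python3 look.py w11 A B C
```

```text
A 44 [ 670.1 -114.9] 0.98 local [ 86.3 -98.4 153.4]
A 44 [ 666.  -112.9] 1.0 local [ 84.7 -94.2 153.4]
A 44 [ 662.4 -110.2] 1.0 local [ 82.4 -90.4 153.4]
A 24 [ 670.6 -115.5] 1.01 local [ 86.8 -99.  153.4]
B 44 [578.5 -99.9] 0.99 local [ 80.7  -5.9 153.3]
B 44 [ 580.5 -104. ] 1.0 local [ 84.6  -8.2 153.3]
B 24 [ 578.6 -104.2] 1.0 local [ 85.   -6.3 153.3]
C 44 [456.6 -77.2] 0.98 local [ 70.7 117.8 153.2]
C 44 [462.4 -76.8] 0.99 local [ 69.7 112.  153.2]
C 44 [467.5 -76.3] 0.97 local [ 68.7 107.  153.3]
C 24 [457.6 -79.1] 1.01 local [ 72.5 116.6 153.2]
```

The manual's scale: shifts go in shares of 750 mm and turns go in shares of 2 rad. Converting my numbers, 152 mm is 0.2027, 140 mm is 0.1867.

>>> jog_arm(ticks=[0.06, -0.0667, 0.04, 0, 0, 0, 0.1147, -0.1307, 0.08, 0, 0, 0, 0.1147, -0.1307, 0.12, 0, 0, 0, 0.1147, -0.1307, 0.16, 0, 0, 0, 0.1147, -0.1307, 0.1867, 0, 0, 0, 0.1147, -0.1307, 0.2027, 0, 0, 0, 0.1147, -0.1307, 0.2027, 0, 0, 0, 0.1147, -0.1307, 0.2027, 0, 0, 0], finger_gap=50)

```text
clock: 16.15
position: [670.1, -114.8, 46.5]
ee_rot: [-0.67, 0.742, -0.001, 0.001]
contact_force: [0.2, -0.0, -0.2]
gripper_width: 50.0
grasp_force: 0.0
```

>>> jog_arm(ticks=[0, 0, 0, 0, 0, 0, 0, 0, 0, 0, 0, 0, 0, 0, 0, 0, 0, 0, 0, 0, 0, 0, 0, 0], finger_gap=0)

```text
clock: 16.55
position: [670.3, -115.4, 47.5]
ee_rot: [-0.67, 0.743, -0.001, 0.001]
contact_force: [-0.0, 2.4, 6.2]
gripper_width: 27.4
grasp_force: 59.2
```

>>> jog_arm(ticks=[0, 0, -0.0667, 0, 0, 0, 0, 0, -0.1333, 0, 0, 0, 0, 0, -0.1533, 0, 0, 0, 0, 0, -0.1533, 0, 0, 0, 0, 0, -0.1533, 0, 0, 0])

```text
clock: 17.05
position: [668.0, -115.7, 159.5]
ee_rot: [-0.669, 0.743, 0.001, -0.0]
contact_force: [-1.2, 0.2, -0.7]
gripper_width: 27.1
grasp_force: 59.5
```

```bash
python3 - <<'E'
from h import *
print(local((558.7,133.8,86)))
E
```

```text
[-236.6307272   134.60049002   73.83393563]
```

Converted, -237 mm is -0.316, -200 mm is -0.2667.

>>> jog_arm(ticks=[-0.0533, 0.0267, 0, 0, 0, 0, -0.1067, 0.06, 0, 0, 0, 0, -0.16, 0.0933, 0, 0, 0, 0, -0.2133, 0.1267, 0, 0, 0, 0, -0.2667, 0.1533, 0, 0, 0, 0, -0.316, 0.1787, 0, 0, 0, 0, -0.316, 0.1787, 0, 0, 0, 0, -0.316, 0.1787, 0, 0, 0, 0, -0.316, 0.1787, 0, 0, 0, 0])

```text
clock: 17.95
position: [559.8, 133.0, 158.9]
ee_rot: [-0.669, 0.743, 0.0, -0.001]
contact_force: [-0.3, 0.0, -1.7]
gripper_width: 27.1
grasp_force: 59.5
```

```bash
python3 - <<'E'
from h import *
c,im=snap("wrist","w12")
print(local((558.7,133.8,86)))
cv2.imwrite("pics/w12c.png",im[60:,100:480])
E
```

```text
[-0.98874517  1.31036239 73.18109625]
```

View pics/w12c.png

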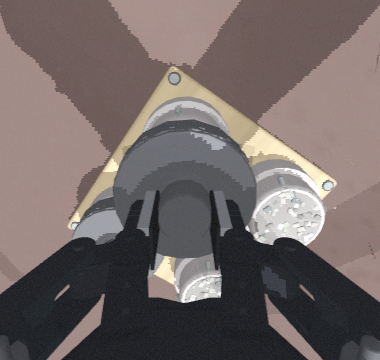

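The lid hangs level and centred in the fingers (cap at about (185,190) in the crop), with pot 1 just beneath it. I lower it.

Converted, 52 mm is 0.0693, 45 mm is 0.06.

>>> jog_arm(ticks=[-0.0013, 0.0013, 0.04, 0, 0, 0, -0.0013, 0.0013, 0.06, 0, 0, 0, -0.0013, 0.0013, 0.0693, 0, 0, 0, -0.0013, 0.0013, 0.0693, 0, 0, 0, -0.0013, 0.0013, 0.0693, 0, 0, 0])

```text
clock: 18.5
position: [560.1, 134.6, 108.8]
ee_rot: [-0.669, 0.743, -0.0, 0.0]
contact_force: [0.3, 0.0, 0.1]
gripper_width: 27.0
grasp_force: 59.5
```

>>> jog_arm(ticks=[0, 0, 0.0053, 0, 0, 0, 0, 0, 0.0107, 0, 0, 0, 0, 0, 0.0107, 0, 0, 0])

```text
clock: 18.8
position: [558.9, 134.6, 100.0]
ee_rot: [-0.669, 0.743, 0.0, -0.001]
contact_force: [-0.8, -1.2, 0.1]
gripper_width: 27.2
grasp_force: 59.5
```

>>> jog_arm(ticks=[0, 0, 0.004, 0, 0, 0, 0, 0, 0.008, 0, 0, 0, 0, 0, 0.012, 0, 0, 0, 0, 0, 0.012, 0, 0, 0])

```text
clock: 19.2
position: [559.0, 135.0, 90.4]
ee_rot: [-0.669, 0.743, 0.0, -0.0]
contact_force: [-0.1, 0.7, -0.7]
gripper_width: 27.3
grasp_force: 59.6
```

>>> jog_arm(ticks=[0, 0, 0.0027, 0, 0, 0, 0, 0, 0.0027, 0, 0, 0])

```text
clock: 19.4
position: [559.4, 135.1, 90.0]
ee_rot: [-0.67, 0.743, -0.0, -0.0]
contact_force: [-3.0, -0.9, 5.3]
gripper_width: 27.5
grasp_force: 60.2
```

Converted, 4 mm is 0.0053, 3 mm is 0.004.

>>> jog_arm(ticks=[0, 0, 0.004, 0, 0, 0, 0, 0, 0.0053, 0, 0, 0, 0, 0, 0.0053, 0, 0, 0])

```text
clock: 19.7
position: [559.4, 135.1, 89.8]
ee_rot: [-0.67, 0.742, -0.001, 0.0]
contact_force: [-10.9, -1.4, 24.7]
gripper_width: 27.0
grasp_force: 62.2
```

>>> jog_arm(ticks=[0, 0, -0.0053, 0, 0, 0, 0, 0, -0.0053, 0, 0, 0, 0, 0, -0.0053, 0, 0, 0, 0, 0, -0.0053, 0, 0, 0], finger_gap=50)

```text
clock: 20.1
position: [559.3, 135.0, 88.7]
ee_rot: [-0.669, 0.743, 0.0, -0.0]
contact_force: [1.0, 0.4, -0.2]
gripper_width: 50.2
grasp_force: 0.0
```

>>> jog_arm(ticks=[0, 0, -0.04, 0, 0, 0, 0, 0, -0.04, 0, 0, 0, 0, 0, -0.04, 0, 0, 0], finger_gap=50)

```text
clock: 20.4
position: [559.6, 135.2, 119.4]
ee_rot: [-0.669, 0.743, 0.0, 0.0]
contact_force: [-0.6, -0.1, -0.7]
gripper_width: 50.0
grasp_force: 0.0
```

>>> jog_arm(ticks=[0, 0, 0, 0, 0, 0, 0, 0, 0, 0, 0, 0, 0, 0, 0, 0, 0, 0, 0, 0, 0, 0, 0, 0], finger_gap=0)

```text
clock: 20.8
position: [559.2, 134.9, 118.8]
ee_rot: [-0.669, 0.743, 0.0, -0.0]
contact_force: [0.8, 0.3, -0.1]
gripper_width: 0.4
grasp_force: 0.0
```

>>> jog_arm(ticks=[0, 0, 0.0107, 0, 0, 0, 0, 0, 0.016, 0, 0, 0, 0, 0, 0.02, 0, 0, 0, 0, 0, 0.024, 0, 0, 0, 0, 0, 0.024, 0, 0, 0])

```text
clock: 21.3
position: [559.1, 134.8, 103.1]
ee_rot: [-0.67, 0.743, -0.0, -0.001]
contact_force: [-4.9, -0.3, 11.1]
gripper_width: 0.1
grasp_force: 5.5
```

Home: it stops at 103 as for lid4. Next is lid B.

Converted, 152 mm is 0.2027, 145 mm is 0.1933.

>>> jog_arm(ticks=[0, 0, -0.0533, 0, 0, 0, 0.0133, -0.0067, -0.1067, 0, 0, 0, 0.0733, -0.02, -0.1293, 0, 0, 0, 0.1333, -0.036, -0.1293, 0, 0, 0, 0.1933, -0.0493, -0.1293, 0, 0, 0, 0.2027, -0.0493, -0.1293, 0, 0, 0, 0.2027, -0.0493, -0.1293, 0, 0, 0, 0.2027, -0.0493, -0.1293, 0, 0, 0], finger_gap=50)

```text
clock: 22.1
position: [580.3, -19.6, 198.1]
ee_rot: [-0.669, 0.743, 0.0, -0.0]
contact_force: [-0.1, 0.9, -0.2]
gripper_width: 49.8
grasp_force: 0.0
```

```bash
python3 look.py w13 B C
```

```text
B 44 [ 580.  -100.2] 1.0 local [ 80.7  -8.  154.2]
B 44 [ 577.1 -101.9] 1.01 local [ 82.7  -5.2 154.2]
B 44 [574.9 -99.7] 0.99 local [ 80.7  -2.9 154.2]
B 24 [ 580.8 -104.6] 1.01 local [ 85.   -9.2 154.2]
C 44 [467.2 -74.4] 0.97 local [ 66.6 106.9 154.2]
C 44 [472.7 -73.3] 0.98 local [ 65.  101.5 154.2]
C 24 [466.6 -76.7] 1.01 local [ 69.  107.3 154.2]
C 24 [475.1 -76.9] 0.97 local [ 68.3  98.8 154.2]
```

Converted, 152 mm is 0.2027, 135 mm is 0.18.

>>> jog_arm(ticks=[0.06, -0.0053, 0.0533, 0, 0, 0, 0.1107, -0.0107, 0.1067, 0, 0, 0, 0.1107, -0.0107, 0.1467, 0, 0, 0, 0.1107, -0.0107, 0.18, 0, 0, 0, 0.1107, -0.0107, 0.2027, 0, 0, 0, 0.1107, -0.0107, 0.2027, 0, 0, 0, 0.1107, -0.0107, 0.2027, 0, 0, 0], finger_gap=50)

```text
clock: 22.85
position: [580.4, -102.3, 46.6]
ee_rot: [-0.67, 0.742, -0.0, -0.0]
contact_force: [0.0, -0.3, 0.5]
gripper_width: 50.1
grasp_force: 0.0
```

>>> jog_arm(ticks=[0, 0, 0, 0, 0, 0, 0, 0, 0, 0, 0, 0, 0, 0, 0, 0, 0, 0, 0, 0, 0, 0, 0, 0], finger_gap=0)

```text
clock: 23.25
position: [581.2, -103.1, 48.0]
ee_rot: [-0.67, 0.743, -0.001, 0.002]
contact_force: [0.5, 2.3, 5.3]
gripper_width: 27.0
grasp_force: 59.3
```

>>> jog_arm(ticks=[0, 0, -0.0667, 0, 0, 0, 0, 0, -0.1333, 0, 0, 0, 0, 0, -0.1533, 0, 0, 0, 0, 0, -0.1533, 0, 0, 0, 0, 0, -0.1533, 0, 0, 0])

```text
clock: 23.75
position: [578.6, -103.4, 160.5]
ee_rot: [-0.669, 0.743, 0.001, -0.0]
contact_force: [0.1, 0.8, 0.1]
gripper_width: 27.1
grasp_force: 59.5
```

```bash
python3 - <<'E'
from h import *
print(local((546.3,288.3,86)))
E
```

```text
[-386.12491251   72.97247242   74.77586917]
```

Converted, -386 mm is -0.5147, -336 mm is -0.448.

>>> jog_arm(ticks=[-0.064, 0.012, 0, 0, 0, 0, -0.128, 0.024, 0, 0, 0, 0, -0.192, 0.036, 0, 0, 0, 0, -0.256, 0.048, 0, 0, 0, 0, -0.32, 0.06, 0, 0, 0, 0, -0.384, 0.072, 0, 0, 0, 0, -0.448, 0.084, 0, 0, 0, 0, -0.5147, 0.0973, 0, 0, 0, 0, -0.5147, 0.0973, 0, 0, 0, 0, -0.5147, 0.0973, 0, 0, 0, 0])

```text
clock: 24.75
position: [545.7, 288.6, 158.5]
ee_rot: [-0.67, 0.742, 0.0, -0.003]
contact_force: [-0.2, -0.5, -0.6]
gripper_width: 27.1
grasp_force: 59.5
```

>>> jog_arm(ticks=[0, 0, 0, 0, 0, 0, 0, 0, 0, 0, 0, 0])

```text
clock: 24.95
position: [547.0, 286.4, 160.5]
ee_rot: [-0.669, 0.744, 0.0, -0.001]
contact_force: [0.5, -0.8, -1.2]
gripper_width: 27.3
grasp_force: 59.5
```

```bash
python3 - <<'E'
from h import *
print(local((546.3,288.3,86)))
E
```

```text
[-1.89266866  0.81819696 74.4682542 ]
```

Converted, 53 mm is 0.0707, 45 mm is 0.06.

>>> jog_arm(ticks=[-0.0013, 0.0013, 0.04, 0, 0, 0, -0.0013, 0.0013, 0.06, 0, 0, 0, -0.0013, 0.0013, 0.0707, 0, 0, 0, -0.0013, 0.0013, 0.0707, 0, 0, 0, -0.0013, 0.0013, 0.0707, 0, 0, 0])

```text
clock: 25.45
position: [547.0, 288.9, 109.1]
ee_rot: [-0.669, 0.743, -0.0, 0.001]
contact_force: [-0.2, -0.3, 0.4]
gripper_width: 27.2
grasp_force: 59.5
```

>>> jog_arm(ticks=[0, 0, 0.0053, 0, 0, 0, 0, 0, 0.0107, 0, 0, 0, 0, 0, 0.0107, 0, 0, 0])

```text
clock: 25.75
position: [546.3, 288.8, 100.3]
ee_rot: [-0.669, 0.743, -0.0, -0.0]
contact_force: [0.6, -0.7, -0.4]
gripper_width: 27.1
grasp_force: 59.5
```

>>> jog_arm(ticks=[0, 0, 0.004, 0, 0, 0, 0, 0, 0.008, 0, 0, 0, 0, 0, 0.012, 0, 0, 0, 0, 0, 0.012, 0, 0, 0])

```text
clock: 26.15
position: [546.0, 288.9, 90.6]
ee_rot: [-0.669, 0.743, 0.0, -0.001]
contact_force: [-0.3, -1.0, -0.7]
gripper_width: 27.1
grasp_force: 59.5
```

>>> jog_arm(ticks=[0, 0, 0.0027, 0, 0, 0, 0, 0, 0.0027, 0, 0, 0])

```text
clock: 26.35
position: [545.9, 288.9, 90.4]
ee_rot: [-0.67, 0.743, -0.0, -0.001]
contact_force: [-2.7, -2.3, 8.4]
gripper_width: 27.4
grasp_force: 60.3
```

Converted, 4 mm is 0.0053, 3 mm is 0.004.

>>> jog_arm(ticks=[0, 0, 0.004, 0, 0, 0, 0, 0, 0.0053, 0, 0, 0, 0, 0, 0.0053, 0, 0, 0])

```text
clock: 26.65
position: [545.9, 288.9, 90.2]
ee_rot: [-0.67, 0.742, -0.001, -0.0]
contact_force: [-9.8, -5.8, 25.2]
gripper_width: 27.2
grasp_force: 62.1
```

>>> jog_arm(ticks=[0, 0, -0.0053, 0, 0, 0, 0, 0, -0.0053, 0, 0, 0, 0, 0, -0.0053, 0, 0, 0, 0, 0, -0.0053, 0, 0, 0], finger_gap=50)

```text
clock: 27.05
position: [546.0, 289.1, 88.4]
ee_rot: [-0.669, 0.743, 0.0, -0.001]
contact_force: [0.9, 0.3, 0.0]
gripper_width: 50.3
grasp_force: 0.0
```

>>> jog_arm(ticks=[0, 0, -0.04, 0, 0, 0, 0, 0, -0.04, 0, 0, 0, 0, 0, -0.04, 0, 0, 0], finger_gap=50)

```text
clock: 27.35
position: [546.5, 289.5, 119.3]
ee_rot: [-0.669, 0.743, 0.0, 0.0]
contact_force: [0.5, -0.1, 0.1]
gripper_width: 49.8
grasp_force: 0.0
```

>>> jog_arm(ticks=[0, 0, 0, 0, 0, 0, 0, 0, 0, 0, 0, 0, 0, 0, 0, 0, 0, 0, 0, 0, 0, 0, 0, 0], finger_gap=0)

```text
clock: 27.75
position: [546.1, 289.0, 118.8]
ee_rot: [-0.669, 0.743, 0.0, -0.0]
contact_force: [-0.4, 0.8, -0.2]
gripper_width: -0.2
grasp_force: 0.0
```

>>> jog_arm(ticks=[0, 0, 0.0107, 0, 0, 0, 0, 0, 0.016, 0, 0, 0, 0, 0, 0.02, 0, 0, 0, 0, 0, 0.024, 0, 0, 0, 0, 0, 0.024, 0, 0, 0])

```text
clock: 28.25
position: [546.0, 289.0, 103.1]
ee_rot: [-0.67, 0.743, -0.0, -0.0]
contact_force: [-4.0, -1.7, 10.3]
gripper_width: -0.1
grasp_force: 4.8
```

```bash
python3 - <<'E'
from h import *
print(local((530,10,200)))
E
```

```text
[279.21890736 -12.78677144 -96.60902584]
```

Home too. Next is lid C, which may have been knocked, so I look first.

Converted, 279 mm is 0.372, 270 mm is 0.36.

>>> jog_arm(ticks=[0, 0, -0.0533, 0, 0, 0, 0, 0, -0.1067, 0, 0, 0, 0.06, -0.0027, -0.1293, 0, 0, 0, 0.12, -0.0053, -0.1293, 0, 0, 0, 0.18, -0.008, -0.1293, 0, 0, 0, 0.24, -0.012, -0.1293, 0, 0, 0, 0.3, -0.0147, -0.1293, 0, 0, 0, 0.36, -0.0173, -0.1293, 0, 0, 0, 0.372, -0.0173, -0.1293, 0, 0, 0, 0.372, -0.0173, -0.1293, 0, 0, 0], finger_gap=50)

```text
clock: 29.25
position: [530.0, 8.9, 198.3]
ee_rot: [-0.668, 0.744, 0.0, 0.0]
contact_force: [0.4, 0.5, 0.3]
gripper_width: 50.0
grasp_force: 0.0
```

>>> jog_arm(ticks=[0, 0, 0, 0, 0, 0, 0, 0, 0, 0, 0, 0])

```text
clock: 29.45
position: [530.6, 11.6, 198.3]
ee_rot: [-0.67, 0.742, -0.0, 0.0]
contact_force: [-0.5, -0.6, 0.3]
gripper_width: 49.7
grasp_force: 0.0
```

```bash
sed -i 's/C=(457.6,-79)/C=(467,-76)/' look.py
python3 look.py w14 C
python3 - <<'E'
import cv2
cv2.imwrite("pics/w14c.png",cv2.imread("pics/w14.png")[:330])
E
```

```text
C 44 [467.  -74.3] 0.98 local [ 92.   54.5 154.2]
C 44 [472.9 -76.9] 1.01 local [ 93.9  48.3 154.2]
C 44 [471.8 -71.3] 1.04 local [ 88.5  50.  154.2]
C 24 [468.7 -74.1] 0.99 local [ 91.6  52.8 154.2]
```

View pics/w14c.png

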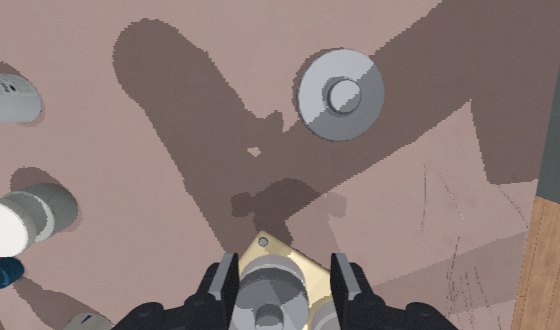

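Lid C has been shifted a little. Its cap is at (340,94) and its knob top at (346,96); I check those against the fit.

```bash
python3 - <<'E'
from h import *
c,_=load("w14");c13,_=load("w13")
w=plane(c,(346,96),44);print(w,local((w[0],w[1],46)),plane(c,(339.5,94.5),24))
E
```

```text
[466.4036039  -74.18215446  44.        ] [ 91.90946365  55.05065884 152.20963388] [468.57564662 -76.36090757  24.        ]
```

Converted, 152 mm is 0.2027, 135 mm is 0.18.

>>> jog_arm(ticks=[0.06, 0.036, 0.0533, 0, 0, 0, 0.1227, 0.072, 0.1067, 0, 0, 0, 0.1227, 0.072, 0.1467, 0, 0, 0, 0.1227, 0.072, 0.18, 0, 0, 0, 0.1227, 0.072, 0.2027, 0, 0, 0, 0.1227, 0.072, 0.2027, 0, 0, 0, 0.1227, 0.072, 0.2027, 0, 0, 0], finger_gap=50)

```text
clock: 30.2
position: [467.9, -74.8, 46.6]
ee_rot: [-0.67, 0.742, -0.0, 0.0]
contact_force: [-0.0, 0.6, 0.2]
gripper_width: 49.8
grasp_force: 0.0
```

>>> jog_arm(ticks=[0, 0, 0, 0, 0, 0, 0, 0, 0, 0, 0, 0, 0, 0, 0, 0, 0, 0, 0, 0, 0, 0, 0, 0], finger_gap=0)

```text
clock: 30.6
position: [468.7, -75.1, 47.7]
ee_rot: [-0.67, 0.743, -0.001, 0.002]
contact_force: [0.7, 1.1, 6.0]
gripper_width: 27.5
grasp_force: 59.2
```

>>> jog_arm(ticks=[0, 0, -0.0667, 0, 0, 0, 0, 0, -0.1333, 0, 0, 0, 0, 0, -0.1533, 0, 0, 0, 0, 0, -0.1533, 0, 0, 0, 0, 0, -0.1533, 0, 0, 0])

```text
clock: 31.1
position: [465.9, -75.6, 160.6]
ee_rot: [-0.669, 0.743, 0.001, -0.0]
contact_force: [0.6, -0.2, -0.6]
gripper_width: 27.0
grasp_force: 59.6
```

```bash
python3 - <<'E'
from h import *
print(local((475.7,204.5,86)))
E
```

```text
[-279.52959134   19.43436343   74.71069387]
```

Converted, -279 mm is -0.372, -240 mm is -0.32.

>>> jog_arm(ticks=[-0.064, 0.0053, 0, 0, 0, 0, -0.128, 0.0107, 0, 0, 0, 0, -0.192, 0.016, 0, 0, 0, 0, -0.256, 0.0213, 0, 0, 0, 0, -0.32, 0.024, 0, 0, 0, 0, -0.372, 0.0253, 0, 0, 0, 0, -0.372, 0.0253, 0, 0, 0, 0, -0.372, 0.0253, 0, 0, 0, 0, -0.372, 0.0253, 0, 0, 0, 0])

```text
clock: 32.0
position: [476.1, 202.6, 159.7]
ee_rot: [-0.669, 0.743, 0.0, -0.002]
contact_force: [-0.6, -0.2, -0.2]
gripper_width: 27.1
grasp_force: 59.5
```

```bash
python3 - <<'E'
from h import *
print(local((475.7,204.5,86)))
E
```

```text
[-2.01394846  0.32169334 73.65642735]
```

Converted, 53 mm is 0.0707, 45 mm is 0.06.

>>> jog_arm(ticks=[-0.0013, 0, 0.04, 0, 0, 0, -0.0013, 0, 0.06, 0, 0, 0, -0.0013, 0, 0.0707, 0, 0, 0, -0.0013, 0, 0.0707, 0, 0, 0, -0.0013, 0, 0.0707, 0, 0, 0])

```text
clock: 32.5
position: [477.6, 204.6, 108.8]
ee_rot: [-0.669, 0.743, -0.0, 0.0]
contact_force: [0.2, 0.6, -0.0]
gripper_width: 27.2
grasp_force: 59.5
```

>>> jog_arm(ticks=[0, 0, 0.0053, 0, 0, 0, 0, 0, 0.0107, 0, 0, 0, 0, 0, 0.0107, 0, 0, 0])

```text
clock: 32.8
position: [476.7, 204.8, 100.1]
ee_rot: [-0.669, 0.743, 0.0, -0.0]
contact_force: [-0.8, 1.2, -0.4]
gripper_width: 27.3
grasp_force: 59.6
```

>>> jog_arm(ticks=[0, 0, 0.004, 0, 0, 0, 0, 0, 0.008, 0, 0, 0, 0, 0, 0.012, 0, 0, 0, 0, 0, 0.012, 0, 0, 0])

```text
clock: 33.2
position: [477.0, 204.7, 90.6]
ee_rot: [-0.669, 0.743, -0.0, -0.0]
contact_force: [-1.0, 0.2, -1.2]
gripper_width: 27.4
grasp_force: 59.5
```

>>> jog_arm(ticks=[0, 0, 0.0027, 0, 0, 0, 0, 0, 0.0027, 0, 0, 0])

```text
clock: 33.4
position: [477.1, 204.8, 90.2]
ee_rot: [-0.67, 0.743, -0.0, -0.0]
contact_force: [-3.4, -0.8, 6.6]
gripper_width: 26.7
grasp_force: 60.3
```

Converted, 4 mm is 0.0053, 3 mm is 0.004.

>>> jog_arm(ticks=[0, 0, 0.004, 0, 0, 0, 0, 0, 0.0053, 0, 0, 0, 0, 0, 0.0053, 0, 0, 0])

```text
clock: 33.7
position: [477.1, 204.9, 90.0]
ee_rot: [-0.67, 0.742, -0.001, 0.0]
contact_force: [-14.1, -2.0, 30.8]
gripper_width: 27.0
grasp_force: 62.9
```

>>> jog_arm(ticks=[0, 0, -0.0053, 0, 0, 0, 0, 0, -0.0053, 0, 0, 0, 0, 0, -0.0053, 0, 0, 0, 0, 0, -0.0053, 0, 0, 0], finger_gap=50)

```text
clock: 34.1
position: [477.2, 204.8, 88.7]
ee_rot: [-0.669, 0.743, -0.0, -0.0]
contact_force: [-0.3, -0.1, 0.2]
gripper_width: 50.2
grasp_force: 0.0
```

>>> jog_arm(ticks=[0, 0, -0.04, 0, 0, 0, 0, 0, -0.04, 0, 0, 0, 0, 0, -0.04, 0, 0, 0], finger_gap=50)

```text
clock: 34.4
position: [477.4, 205.0, 119.3]
ee_rot: [-0.669, 0.743, 0.0, 0.0]
contact_force: [-0.2, 0.8, -0.0]
gripper_width: 50.0
grasp_force: 0.0
```

>>> jog_arm(ticks=[0, 0, 0, 0, 0, 0, 0, 0, 0, 0, 0, 0, 0, 0, 0, 0, 0, 0, 0, 0, 0, 0, 0, 0], finger_gap=0)

```text
clock: 34.8
position: [477.0, 204.8, 118.9]
ee_rot: [-0.669, 0.743, 0.0, -0.0]
contact_force: [-0.3, -0.4, -0.0]
gripper_width: 0.1
grasp_force: 0.0
```

>>> jog_arm(ticks=[0, 0, 0.0107, 0, 0, 0, 0, 0, 0.016, 0, 0, 0, 0, 0, 0.02, 0, 0, 0, 0, 0, 0.024, 0, 0, 0, 0, 0, 0.024, 0, 0, 0])

```text
clock: 35.3
position: [476.9, 204.7, 103.0]
ee_rot: [-0.67, 0.743, -0.0, -0.001]
contact_force: [-5.0, -1.1, 13.0]
gripper_width: -0.1
grasp_force: 6.6
```

>>> jog_arm(ticks=[0, 0, -0.0667, 0, 0, 0, 0, 0, -0.1333, 0, 0, 0, 0.0533, -0.0267, -0.1867, 0, 0, 0, 0.1067, -0.0533, -0.1867, 0, 0, 0, 0.16, -0.08, -0.1867, 0, 0, 0, 0.16, -0.08, -0.1867, 0, 0, 0, 0.16, -0.08, -0.1867, 0, 0, 0])

```text
clock: 36.0
position: [524.4, 78.2, 240.9]
ee_rot: [-0.668, 0.744, 0.0, -0.0]
contact_force: [-0.7, -0.2, -0.2]
gripper_width: 0.1
grasp_force: 0.0
```

```bash
python3 - <<'E'
from h import *
c,im=snap("side","s2")
cv2.imwrite("pics/s2c.png",cv2.resize(im[130:390,170:440],None,fx=2.2,fy=2.2))
E
```

```text
(no output)
```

View pics/s2c.png

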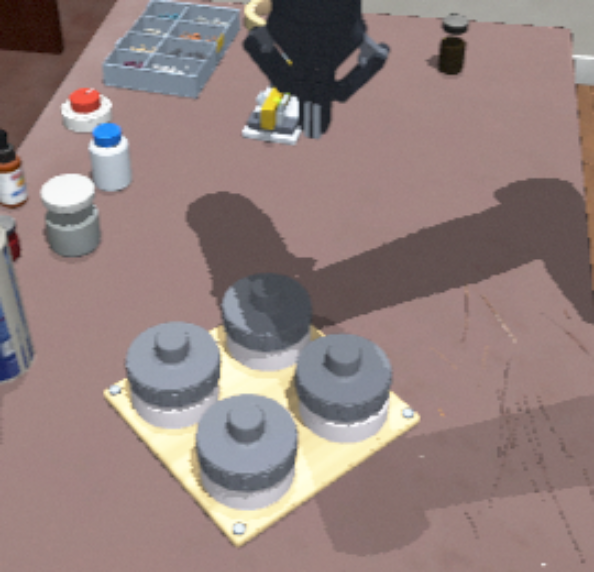

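All four lids sit level on their pots, and the jars are untouched. As a last check I press on the level from above: if it is seated, its top is at 52, so contact should come at TCP z 69.

Converted, 356 mm is 0.4747, 336 mm is 0.448.

>>> jog_arm(ticks=[0.064, -0.0107, 0, 0, 0, 0, 0.128, -0.0213, 0, 0, 0, 0, 0.192, -0.032, 0, 0, 0, 0, 0.256, -0.0427, 0, 0, 0, 0, 0.32, -0.0533, 0, 0, 0, 0, 0.384, -0.064, 0, 0, 0, 0, 0.448, -0.0747, 0, 0, 0, 0, 0.4747, -0.0773, 0, 0, 0, 0, 0.4747, -0.0773, 0, 0, 0, 0, 0.4747, -0.0773, 0, 0, 0, 0], finger_gap=0)

```text
clock: 37.05
position: [545.4, -279.7, 240.6]
ee_rot: [-0.67, 0.743, 0.001, -0.0]
contact_force: [-0.0, 0.6, 0.9]
gripper_width: 0.2
grasp_force: 0.0
```

```bash
python3 - <<'E'
from h import *
print(local((620.5,-289.6,75)))
E
```

```text
[  2.19542457 -75.91985096 165.54817033]
```

Converted, 165 mm is 0.22, 155 mm is 0.2067.

>>> jog_arm(ticks=[0.0027, -0.0533, 0.0267, 0, 0, 0, 0.0027, -0.1013, 0.0667, 0, 0, 0, 0.0027, -0.1013, 0.12, 0, 0, 0, 0.0027, -0.1013, 0.1733, 0, 0, 0, 0.0027, -0.1013, 0.2067, 0, 0, 0, 0.0027, -0.1013, 0.22, 0, 0, 0, 0.0027, -0.1013, 0.22, 0, 0, 0, 0.0027, -0.1013, 0.22, 0, 0, 0])

```text
clock: 37.85
position: [621.9, -290.1, 78.2]
ee_rot: [-0.67, 0.742, -0.001, 0.001]
contact_force: [0.4, -0.9, -0.0]
gripper_width: -0.2
grasp_force: 0.0
```

>>> jog_arm(ticks=[0, 0, 0.0053, 0, 0, 0, 0, 0, 0.0093, 0, 0, 0, 0, 0, 0.0133, 0, 0, 0, 0, 0, 0.0133, 0, 0, 0])

```text
clock: 38.25
position: [621.2, -290.8, 69.2]
ee_rot: [-0.67, 0.743, -0.001, 0.0]
contact_force: [-2.8, 2.5, 8.9]
gripper_width: 0.1
grasp_force: 4.3
```

Contact came at 69.2, so the level is seated. One firm press, then retreat and hand in.

Converted, 4 mm is 0.0053, 2 mm is 0.0027.

>>> jog_arm(ticks=[0, 0, 0.0027, 0, 0, 0, 0, 0, 0.0053, 0, 0, 0, 0, 0, 0.0053, 0, 0, 0])

```text
clock: 38.55
position: [621.4, -290.8, 69.0]
ee_rot: [-0.67, 0.742, -0.002, 0.0]
contact_force: [-6.8, 6.2, 22.9]
gripper_width: 0.0
grasp_force: 11.4
```

>>> jog_arm(ticks=[0, 0, -0.0667, 0, 0, 0, 0, 0, -0.1333, 0, 0, 0, 0, 0, -0.2, 0, 0, 0, 0, 0, -0.24, 0, 0, 0, 0, 0, -0.24, 0, 0, 0, 0, 0, -0.24, 0, 0, 0, 0, 0, -0.24, 0, 0, 0])

```text
clock: 39.25
position: [619.7, -290.4, 240.8]
ee_rot: [-0.669, 0.743, 0.001, -0.001]
contact_force: [-0.8, -0.1, -0.7]
gripper_width: -0.0
grasp_force: 0.0
```

```bash
python3 -c "
from bench import arm, optics, order
print(order.job_done())"
```

```text
the job is handed in; nothing more can be done
None
```

I handed the job in at about 39 s: by force and height checks all four lids are pressed home and the spirit level rests on the bottom of its holder, the jars and bottle were not touched, and no verdict came back.

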